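Slide the cover of the spoon box home

TASK

Close the wooden spoon box on the stone shelf: take its loose wooden cover by the cross bar, lay it on the box's top frame about three centimetres short of its place along the length of the box, and slide it along in touch with the frame until you feel it drop into the frame's shallow recess. Keep a light hand, never more than 30 N against the box, and leave everything else on the shelf alone. At the end the cover lies fully home, flush and level, and is let go.

Things in the scene. Friction and masses are not known exactly. Their poses are not given: they have to be found in the camera images.
- spoon_box: Open wooden spoon box, standing firm: it does not move. Origin: centre of its underside, on the shelf; x along its length, y across, z up. Walls 165 x 105 mm outside (x, y), 50 mm high; on them is pinned a wooden top frame, 179 x 119 mm, from 50 to 70 mm high, with a flat rim 18 mm wide round the recess for the cover. The frame is firm and square with the box, but see box_top.
- box_top (a point): Point over the middle of the box's walls (not of the recess), at the height of the frame's flat upper side, 70 mm. Recess in the frame: 143 mm (x) by 83 mm (y), 8 mm deep; its floor is a ledge 7 mm wide round the open mouth. The middle of frame and recess lies up to 7 mm off this point in x and likewise in y, differently each time and not measured: see or feel it.
- cover: Loose flat wooden cover of the spoon box, 0.09 to 0.16 kg, 140 mm (x) by 80 mm (y) by 8 mm thick, lying on the shelf, bar upwards. Origin: centre of its underside, z up. It fits the recess either way round with 1.5 mm to spare on every side; seated it is flush with the frame, its underside 62 mm above the shelf. Lying on the frame its underside is 70 mm above the shelf.
- cover_bar (a point): Middle of the top of the bar by which the cover is held: it stands across the middle of the cover, 14 mm thick in the cover's x, 60 mm long in its y, 25 mm high (from 8 to 33 mm above the underside). This point is 33 mm above the cover's origin.
- teapot_left: Bystander: glass teapot with steel lid, 120 mm wide without handle and spout, 123 mm high; origin centre of its underside.
- teapot_right: Bystander: the other glass teapot, the same; origin centre of its underside.
- red_cup: Bystander: plastic cup, 80 mm wide at the rim, 92 mm high; origin centre of its underside.
- tea_tin: Bystander: steel tin with twist cap, 96 mm wide, 139 mm high; origin centre of its underside.
- tea_glass: Bystander: small tea glass, 58 mm wide, 64 mm high; origin centre of its underside.
- sugar_bowl: Bystander: small bowl, 90 mm wide, 38 mm high; origin centre of its underside.
- spoon: Bystander: wooden spoon, 170 mm long, lying along its x; origin on the shelf under its middle.
- saucer: Bystander: saucer, 120 mm wide, 14 mm high; origin centre of its underside.

How it is judged (in metres and radians):
On the way, in this order (a step that is already met when the one before it is completed fails the run):
1. the cover lies on the box's top frame, touching it, at most slightly tipped, with its middle 14 to 60 mm short of the box's middle along the box (from either end) and within 20 mm of it across (z of cover in the frame of spoon_box between 0.0655 and 0.0725 m and angle between cover's own z axis and vertical below 0.09 rad and (x of cover in the frame of spoon_box between 0.014 and 0.06 m or x of cover in the frame of spoon_box between -0.06 and -0.014 m) and y of cover in the frame of spoon_box between -0.02 and 0.02 m and contact force between cover and spoon_box above 0.3 N), for 0.1 s.
2. slid on to less than 12.5 mm from the box's middle along the box while still up on the frame and touching it (z of cover in the frame of spoon_box between 0.0648 and 0.0725 m and x of cover in the frame of spoon_box between -0.0125 and 0.0125 m and y of cover in the frame of spoon_box between -0.02 and 0.02 m and contact force between cover and spoon_box above 0.3 N), for 0.02 s.
At the end, for the whole second after the job is handed in: The cover lies in the recess of the spoon box: its underside within 2 mm of the recess floor (0.062 m above the box's underside), level within 0.03 rad, its middle less than 14 mm from the box's middle, at rest and let go (z of cover in the frame of spoon_box between 0.06 and 0.064 m and horizontal distance between cover and spoon_box below 0.014 m and angle between cover's own z axis and vertical below 0.03 rad and linear speed of cover below 0.01 m/s and contact force between the fingers and cover below 0.05 N); the robot touches nothing.
It fails at once if the cover is pressed or pushed against the box with more than 30 N (contact force between cover and spoon_box above 30 N).
It fails at once if the robot itself presses on the box with more than 30 N (contact force between the arm and spoon_box above 30 N).
It fails at once if something else on the shelf is moved by more than 25 mm or tipped over (distance of any of teapot_left, teapot_right, red_cup, tea_tin, tea_glass, sugar_bowl, spoon, saucer from where it was at the start of the episode above 0.025 m or angle between any of teapot_left, teapot_right, red_cup, tea_tin, tea_glass, sugar_bowl, saucer's own z axis and vertical above 0.5 rad).
It also fails if it takes over 64 s, if anything falls off the work surface, if the arm or the gripper's body presses on something with over 40 N, if the wrist force passes 120 N, or if a joint passes its speed limit or range.

ROBOT

A 6-joint arm with a two-finger parallel gripper is mounted at the origin on the work surface. World frame = base frame: x ahead of the robot, y to its left, z up, the work surface at z = 0. Lengths are in m, angles in degrees, forces in N, time in s.
With the tool pointing down it reaches from about 0.35 to 0.875 m from the base axis. Payload 4.2 kg.
Tool frame: the origin (TCP) lies midway between the tips of the shut fingers; the grasp point (between the pads) lies 19 mm behind it (r.pinch_z is the distance from the TCP to the grasp point, in m); z points along the fingers, y is the line along which they close (so a half turn about z gives the same grasp; the last joint's range is limited). The gripper opens to 87 mm and grips with 3 to 60 N. Pads are 19 mm wide; open, the fingers measure 117 mm over their backs; the gripper's body (75 mm by 190 mm) begins 51 mm behind the grasp point.
Start: joints at [-48.839, 22.042, 0.453, 0, -68.411, -14.817], TCP at [0.277, -0.56, 0.223] pointing down, gripper open.
Joint ranges: [-179.83, 179.83], [-69.29, 118.12], [-61.27, 80.66], [-181.25, 117.63], [-171.15, -9.14], [-177.46, 177.46]. Speed limits (degrees/s): [159.86, 159.86, 180, 180, 180, 180].

INTERFACE

Orientations are given as a 3x3 rotation matrix whose columns are the frame's x, y, z axes.
In Python, from station import r, imaging, models gives the robot as it stands. The module is installed in compiled form; this text tells all that it offers.
- The arm moves only by the tool apply_moves, never from a script. Its argument "moves" is a list of rows, each a list of 2 entries, a list of its own where there are three numbers: the shift along the tool's x, y, z in m, then the turn about the tool's z in degrees. A call has 1 to 5 rows; each row shifts and turns the commanded pose from where the row before left it, along the tool's axes as they then stand; what a row does not reach is not made up. A row lasts 1/12 s, in which the tool goes at most 41.7 mm and 7.16 degrees, less where a joint would pass 70% of its speed; a pose out of reach is approached as far as the arm can. A call is refused whole if a number of a shift passes 0.0417 or a number of a turn 7.16, either way. A call with a gripper value outside its range is refused whole. "hand" is the finger opening in m, from 0 to 0.087, set as the call begins (left out, the last holds). The fingers move at their own pace and stop on an object; the grip force is fixed at half the most. Time passes only in rows, so rows that do not move let the fingers close. It gives the time, the measured TCP pose, the force, the opening and the grip force at its end, in the units of the state.
- r.sense(): the state, without advancing time (a new reading comes with each control period).
- imaging.capture(name): name is "side" or "top" or "wrist"; returns a dict with "frame" (480x640x3 uint8, blue, green, red), "intrinsics" (3x3 intrinsics, pixels), "dist" ([k1, k2, p1, p2, k3] as OpenCV has them; the pictures are not rectified), "eye" and "orientation" of the camera in the world. Camera axes: x right, y down, z forward; pixel columns grow to the right and rows downward; lengths in m; the calibration is good to about 2 mm. A picture is of the moment at which its call begins. There is no depth.
- r.finish_job(): hands the job in; it is judged then, once.
Trained networks look in a picture, given as the dict that the camera call returned (one of the last four; its "shot" number tells which), for a name from the list of things; names that differ only in an ending like _2 or _b are one class to them, and where a whole thing is asked for, a point or a joint stands for the part that bears it (a point fixed in the world has none). Each returns a list of dicts, best first, with "confidence" (0 to 1); they miss things now and then, are a little off and sometimes report something else, mostly with a low value. They report only what shows in the picture. A call takes as long as a camera call.
- models.cut_out(picture, target): "region" (480x640 bool, what is visible of it) and "extent" ([left, top, width, height] as shares, 0 to 1, of the picture: columns of its width, rows of its height, round what is visible of it).
- models.place_of(picture, target): "at" ([column, row] as shares, 0 to 1, of the picture: columns of its width, rows of its height: a listed point, or the origin of a listed thing).
The state is a dict: "time_s": time; "joints": joint angles; "joint_velocities": joint speeds; "effort": joint torques, N m; "tcp_pos": TCP position; "ee_rot": TCP orientation; "wrist_force": force on the tool from outside, world axes, zero at the start; "moment": the same for the moment, N m; "gripper_width": opening from 0.0 (shut) to 1.0 (fully open); "gripper_force": force on a finger pad.
Only numpy, scipy, OpenCV 4.12 (cv2) and the standard library are available. Lean on these libraries where they do the work, as an engineer would, in place of code of your own. Each camera call takes 0.05 s, during which the arm holds its last target. There are 200 camera calls.

## Working session

There is one attempt and no reset: what is moved stays moved. The work goes in short steps, Python scripts to look and compute and a tool call to move; the robot and the scene stay as the last step left them, time stands still between calls to the robot, and variables do not carry over. Pictures are saved under pics/ and viewed, at most 10 in all, crops included, and the job is handed in when it is done.

Besides the shell and the picture viewer there is one more tool, called by a JSON object that holds its "method" and its "body", one argument or row to a line. apply_moves: Moves the arm, as the interface text tells. Its arguments: {"type":"object","properties":{"moves":{"type":"array"},"hand":{"type":"number"}},"required":["moves"]}

```bash
mkdir -p pics
cat > h.py <<'E'
import numpy as np, cv2
from station import r, imaging, models
def ray(p,uv):
    q=cv2.undistortPoints(np.array([[uv]],float),np.array(p["intrinsics"]),np.array(p["dist"],float))[0,0]
    d=np.array(p["orientation"])@np.array([q[0],q[1],1]); return np.array(p["eye"]),d
def at_z(p,uv,z):
    e,d=ray(p,uv); return e+d*(z-e[2])/d[2]
def proj(p,X):
    R=np.array(p["orientation"]); rv,_=cv2.Rodrigues(R.T); t=-R.T@np.array(p["eye"])
    return cv2.projectPoints(np.array(X,float).reshape(-1,3),rv,t,np.array(p["intrinsics"]),np.array(p["dist"],float))[0][:,0]
E
python3 - <<'E'
from h import *
s=r.sense(); print(s['time_s'],s['tcp_pos'],s['ee_rot'],s['wrist_force'],r.pinch_z)
H=dict(spoon_box=0,box_top=.07,cover=0,cover_bar=.033,teapot_left=0,teapot_right=0,red_cup=0,tea_tin=0,tea_glass=0,sugar_bowl=0,spoon=0,saucer=0)
ps={}
for n in ("top","side"):
    p=imaging.capture(n); cv2.imwrite(f"pics/{n}0.png",p["frame"]); print(n,p["eye"])
    for k,z in H.items():
        for d in models.place_of(p,k)[:1]:
            uv=np.array(d["at"])*[640,480]; print(k,round(d["confidence"],2),uv.round(1),at_z(p,uv,z).round(4))
E
```

```text
0.0 [ 0.27710921 -0.5595234   0.22144401] [[-8.96216145e-01 -4.43616481e-01 -1.01939496e-03]
 [-4.43617650e-01  8.96214012e-01  1.95614791e-03]
 [ 4.58165930e-05  2.20535293e-03 -9.99997567e-01]] [-0.44008111 -0.3732637   0.13524212] 0.0187
top [0.45909808 0.00246221 1.27454227]
spoon_box 0.92 [388.3 244.5] [ 0.5738 -0.1413  0.    ]
box_top 0.92 [394.4 243.9] [ 0.5686 -0.1469  0.07  ]
cover 0.63 [270.6 261.8] [0.5403 0.1352 0.    ]
cover_bar 0.87 [266.3 258.7] [0.5454 0.1415 0.033 ]
teapot_left 0.85 [253.1 168.3] [0.7643 0.1734 0.    ]
teapot_right 0.58 [399.6 159.5] [ 0.7759 -0.1755  0.    ]
red_cup 0.78 [167.1 217.5] [0.6512 0.3774 0.    ]
tea_tin 0.85 [483.6 222.6] [ 0.6196 -0.3647  0.    ]
tea_glass 0.74 [325.2 322.2] [0.3974 0.011  0.    ]
sugar_bowl 0.92 [327.2 186.9] [ 0.7146 -0.0018  0.    ]
spoon 0.97 [326. 255.] [0.5529 0.0051 0.    ]
saucer 0.84 [494.1 282.9] [ 0.4788 -0.3807  0.    ]
side [0.05857081 0.61371153 0.8645139 ]
spoon_box 0.94 [361.8 232.9] [ 0.5715 -0.1545  0.    ]
box_top 0.67 [364.5 211.7] [ 0.5704 -0.1598  0.07  ]
cover 0.77 [295.1 305.5] [0.549  0.1335 0.    ]
cover_bar 0.77 [294.5 297.6] [0.546  0.1362 0.033 ]
teapot_left 0.86 [219.5 272.1] [0.7601 0.1707 0.    ]
teapot_right 0.8 [307.2 197.3] [ 0.7799 -0.1784 -0.    ]
red_cup 0.88 [180.3 355.8] [0.6482 0.3785 0.    ]
tea_tin 0.77 [392.2 184.8] [ 0.6222 -0.3752 -0.    ]
tea_glass 0.78 [385.5 302.9] [3.934e-01 3.000e-04 0.000e+00]
sugar_bowl 0.62 [276.5 240.5] [0.7274 0.0049 0.    ]
spoon 0.55 [326.5 270.8] [0.5598 0.007  0.    ]
saucer 0.9 [434.5 205. ] [ 0.4797 -0.3705  0.    ]
```

Run:
```python
import cv2
a=cv2.imread("pics/top0.png")[130:350,140:540]; cv2.imwrite("pics/topc.png",cv2.resize(a,(800,440),interpolation=cv2.INTER_CUBIC))
```

```text
(no output)
```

View pics/topc.png

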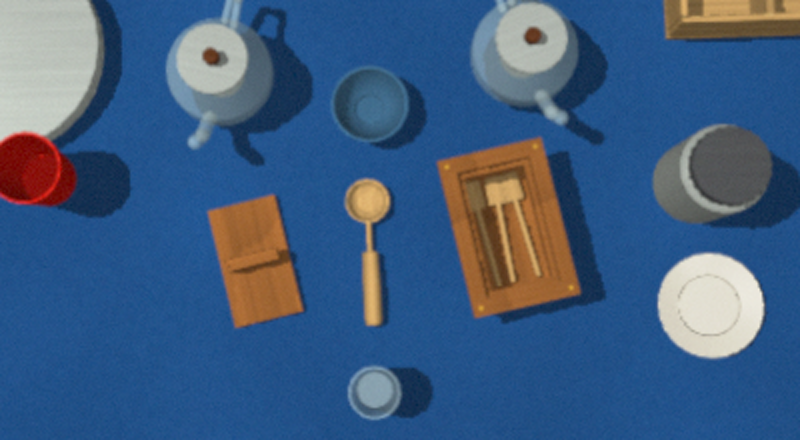

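View pics/side0.png

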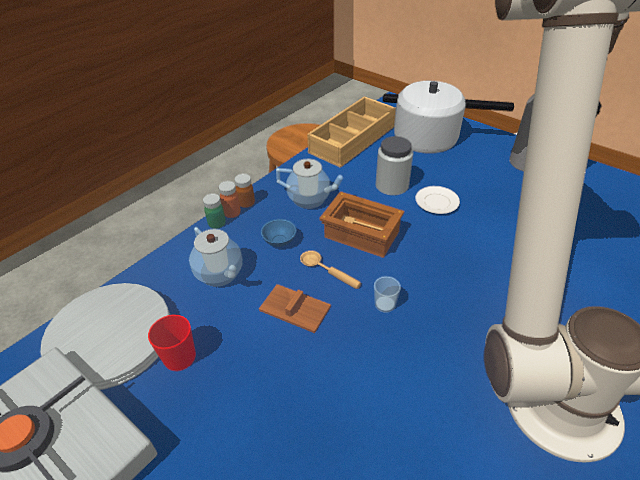

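```bash
cat > fit.py <<'E'
from h import *
from scipy.optimize import minimize
def corners(x,y,yaw,L,W,z0,z1):
    c,s=np.cos(yaw),np.sin(yaw)
    return [[x+c*a*L/2-s*b*W/2, y+s*a*L/2+c*b*W/2,z] for a in(-1,1) for b in(-1,1) for z in(z0,z1)]
def fit(views,boxes,x0,step):
    # views: (picture, region); boxes(params)->list of corner lists; maximise mean IoU (4x supersampled)
    def cost(q):
        c=0
        for p,m in views:
            im=np.zeros((960*1,1280),np.uint8)
            for b in boxes(q):
                h=cv2.convexHull(((proj(p,b)+.5)*2*256).astype(np.int32))
                cv2.fillConvexPoly(im,h,1,shift=8)
            M=np.kron(m.astype(np.uint8),np.ones((2,2),np.uint8))
            c+=1-(im&M).sum()/max(1,(im|M).sum())
        return c/len(views)
    x0=np.array(x0,float); S=np.vstack([x0]+[x0+np.eye(len(x0))[i]*step[i] for i in range(len(x0))])
    best=minimize(cost,x0,method="Nelder-Mead",options=dict(initial_simplex=S,xatol=1e-5,fatol=1e-5,maxiter=500))
    return best.x,best.fun
E
python3 - <<'E'
from fit import *
P={n:imaging.capture(n) for n in("top","side")}
V={k:[(P[n],models.cut_out(P[n],k)[0]["region"]) for n in P] for k in("spoon_box","cover")}
def bx(q):
    x,y,t,ox,oy=q; c,s=np.cos(t),np.sin(t)
    return [corners(x,y,t,.179,.119,.05,.07),corners(x-c*ox+s*oy,y-s*ox-c*oy,t,.165,.105,0,.05)]
cv=lambda q:[corners(*q,.140,.08,0,.008),corners(*q,.014,.06,.008,.033)]
for vs in ([0,1],[0],[1]):
    q,f=fit([V["spoon_box"][i] for i in vs],bx,[.57,-.147,.2,0,0],[.01,.01,.1,.005,.005]); print("box frame",q.round(4),np.degrees(q[2]),f)
    q,f=fit([V["cover"][i] for i in vs],cv,[.545,.138,.2],[.01,.01,.1]); print("cover",q.round(4),np.degrees(q[2]),f)
E
```

```text
Traceback (most recent call last):
IndexError: list index out of range
```

```bash
cat > f1.py <<'E'
from fit import *
P={n:imaging.capture(n) for n in("top","side")}
V={}
for k in("spoon_box","cover"):
    V[k]=[]
    for n in P:
        m=models.cut_out(P[n],k)
        if not m and k=="cover": m=models.cut_out(P[n],"cover_bar")
        print(k,n,[(round(d["confidence"],2),d["region"].sum(),np.round(d["extent"],3)) for d in m[:2]])
        if m: V[k].append((P[n],m[0]["region"]))
def bx(q):
    x,y,t,ox,oy=q; c,s=np.cos(t),np.sin(t)
    return [corners(x,y,t,.179,.119,.05,.07),corners(x-c*ox+s*oy,y-s*ox-c*oy,t,.165,.105,0,.05)]
cv=lambda q:[corners(*q,.140,.08,0,.008),corners(*q,.014,.06,.008,.033)]
for k,b,x0,st in(("spoon_box",bx,[.57,-.147,.2,0,0],[.01,.01,.1,.005,.005]),("cover",cv,[.545,.138,.2],[.01,.01,.1])):
    for v in [V[k]]+([[a] for a in V[k]] if len(V[k])>1 else []):
        q,f=fit(v,b,x0,st); print(k,q.round(4),np.degrees(q[2]).round(2),round(f,4))
E
python3 f1.py
```

```text
spoon_box top [(0.85, np.int64(4360), array([0.561, 0.411, 0.112, 0.19 ]))]
spoon_box side [(0.58, np.int64(3529), array([0.498, 0.403, 0.137, 0.136]))]
cover top [(0.8, np.int64(2028), array([0.385, 0.478, 0.066, 0.134]))]
cover side [(0.58, np.int64(1961), array([0.404, 0.589, 0.11 , 0.104])), (0.56, np.int64(3607), array([0.505, 0.404, 0.127, 0.13 ]))]
spoon_box [ 5.711e-01 -1.457e-01  2.001e-01  5.000e-04  4.100e-03] 11.46 0.0246
spoon_box [ 0.5711 -0.1457  0.1996 -0.0011  0.0027] 11.44 0.0265
spoon_box [ 0.5713 -0.1466  0.2038  0.0006  0.0031] 11.68 0.0215
cover [0.5453 0.1423 0.212 ] 12.15 0.0636
cover [0.5441 0.1444 0.2159] 12.37 0.0473
cover [0.5467 0.1403 0.2467] 14.13 0.044
```

{"method": "apply_moves", "body": {
  "moves": [
    [[0, 0, -0.005], -7],
    [[0, 0, -0.005], -7],
    [[0, 0, -0.005], -7],
    [[0, 0, -0.005], -7],
    [[0, 0, -0.005], -7]
  ],
  "hand": 0.05
}}

```text
time_s: 2.22
tcp_pos: [0.2773, -0.5601, 0.2478]
ee_rot: [[-0.474, -0.88, 0.0], [-0.88, 0.474, -0.0], [0.0, -0.0, -1.0]]
wrist_force: [0.3, -0.2, 0.0]
gripper_width: 0.711
gripper_force: 0.0
```

{"method": "apply_moves", "body": {
  "moves": [
    [[0, 0, 0], -7],
    [[0, 0, 0], -7],
    [[0, 0, 0], -7],
    [[0, 0, 0], -7],
    [[0, 0, 0], -7]
  ]
}}

```text
time_s: 2.63
tcp_pos: [0.2773, -0.5601, 0.2476]
ee_rot: [[0.116, -0.993, 0.0], [-0.993, -0.116, 0.0], [-0.0, -0.0, -1.0]]
wrist_force: [0.2, -0.1, 0.6]
gripper_width: 0.577
gripper_force: 0.0
```

{"method": "apply_moves", "body": {
  "moves": [
    [[0, 0, 0], -7],
    [[0, 0, 0], 0]
  ]
}}

```text
time_s: 2.8
tcp_pos: [0.2774, -0.56, 0.2476]
ee_rot: [[0.233, -0.973, 0.0], [-0.973, -0.233, -0.0], [0.0, -0.0, -1.0]]
wrist_force: [0.5, 1.2, -1.1]
gripper_width: 0.575
gripper_force: 0.0
```

```bash
cat > go.py <<'E'
from h import *
def go(x,y,z,yaw=None,step=.036):
    # yaw: world direction (deg) of the tool's y axis
    s=r.sense(); R=np.array(s["ee_rot"]); t=np.array(s["tcp_pos"])
    a=np.degrees(np.arctan2(R[1,1],R[0,1])); d=R.T@(np.array([x,y,z])-t); n=int(np.ceil(np.linalg.norm(d)/step))
    print("t",s["time_s"],"tcp",t.round(4),"yaw_y",a.round(2),"tilt",np.degrees(np.arccos(-R[2,2])).round(2),"| shift",d.round(4),"rows",n,(d/max(n,1)).round(4),"turn",None if yaw is None else round(-((yaw-a+180)%360-180),2),"F",np.round(s["wrist_force"],2),"w",s["gripper_width"],s["gripper_force"])
E
python3 -c "
from go import *
go(.545,.142,.22,193,.038)"
```

```text
t 2.8 tcp [ 0.2774 -0.56    0.2476] yaw_y -166.54 tilt 0.0 | shift [-0.6205 -0.4237  0.0275] rows 20 [-0.031  -0.0212  0.0014] turn 0.46 F [ 0.5   1.21 -1.05] w 0.5750720514569753 0.0
```

```bash
python3 -c "
from go import *
go(.57,-.146,.28,191.5,.039)
p=imaging.capture('wrist'); R=np.array(r.sense()['ee_rot']);print(R.T@(np.array(p['eye'])-r.sense()['tcp_pos']),R.T@np.array(p['orientation']),p['intrinsics'])"
```

```text
t 2.8 tcp [ 0.2774 -0.56    0.2476] yaw_y -166.54 tilt 0.0 | shift [-0.3345 -0.3809 -0.0325] rows 14 [-0.0239 -0.0272 -0.0023] turn 1.96 F [ 0.5   1.21 -1.05] w 0.5750720514569753 0.0
[ 0.07405966 -0.00103295 -0.16181916] [[ 4.14084978e-03 -9.63691176e-01 -2.66987212e-01]
 [ 9.99991425e-01  4.00542287e-03  1.05182414e-03]
 [ 5.57630413e-05 -2.66989278e-01  9.63699498e-01]] [[354.74289713   0.         320.79029422]
 [  0.         354.74289713 237.75858798]
 [  0.           0.           1.        ]]
```

{"method": "apply_moves", "body": {
  "moves": [
    [[-0.022, -0.03, -0.001], 0.4],
    [[-0.022, -0.03, -0.001], 0.4],
    [[-0.022, -0.03, -0.001], 0.4],
    [[-0.022, -0.03, -0.001], 0.4],
    [[-0.022, -0.03, -0.001], 0.4]
  ]
}}

```text
time_s: 3.27
tcp_pos: [0.4007, -0.4188, 0.2528]
ee_rot: [[0.193, -0.981, 0.0], [-0.981, -0.193, -0.0], [0.0, -0.0, -1.0]]
wrist_force: [-0.3, -0.1, 0.5]
gripper_width: 0.573
gripper_force: 0.0
```

{"method": "apply_moves", "body": {
  "moves": [
    [[-0.022, -0.03, 0], 0],
    [[-0.022, -0.03, 0], 0],
    [[-0.022, -0.03, 0], 0],
    [[-0.022, -0.03, 0], 0],
    [[-0.022, -0.03, 0], 0]
  ]
}}

```text
time_s: 3.68
tcp_pos: [0.5263, -0.2812, 0.2528]
ee_rot: [[0.193, -0.981, 0.0], [-0.981, -0.193, -0.0], [0.0, -0.0, -1.0]]
wrist_force: [0.2, -0.7, 0.1]
gripper_width: 0.578
gripper_force: 0.0
```

{"method": "apply_moves", "body": {
  "moves": [
    [[-0.022, -0.03, 0], 0],
    [[-0.022, -0.03, 0], 0],
    [[0, 0, 0], 0],
    [[0, 0, 0], 0]
  ]
}}

```text
time_s: 4.02
tcp_pos: [0.5766, -0.2261, 0.252]
ee_rot: [[0.197, -0.98, -0.001], [-0.98, -0.197, 0.0], [-0.0, 0.001, -1.0]]
wrist_force: [-0.7, -0.6, -0.6]
gripper_width: 0.575
gripper_force: 0.0
```

```bash
cat > f2.py <<'E'
from fit import *
from go import go
go(.57,-.146,.25,191.5)
p=imaging.capture('wrist'); cv2.imwrite('pics/w1.png',p['frame']); np.save('w1.npy',p,allow_pickle=True)
for k,z in(("box_top",.07),("spoon_box",0)):
    for d in models.place_of(p,k)[:1]: print(k,d["confidence"],at_z(p,np.array(d["at"])*[640,480],z).round(4))
m=models.cut_out(p,"spoon_box")[0]; print(m["confidence"],m["region"].sum(),m["extent"])
fr=lambda q:[corners(*q,.179,.119,.05,.07)]
q,f=fit([(p,m["region"])],fr,[.571,-.146,.2],[.01,.01,.1]);print(q.round(4),np.degrees(q[2]),f)
im=p['frame'].copy()
for L,W,z,c in((.179,.119,.07,(0,255,0)),(.143,.083,.07,(255,0,255)),(.129,.069,.062,(255,255,0))):
    k=proj(p,corners(*q,L,W,z,z))[::2][[0,1,3,2]]
    cv2.polylines(im,[(k*16).astype(np.int32)],True,c,1,cv2.LINE_AA,4)
cv2.imwrite('pics/w1o.png',im)
E
python3 f2.py
```

```text
t 4.0167 tcp [ 0.5766 -0.2261  0.252 ] yaw_y -168.63 tilt 0.04 | shift [-0.0798 -0.0094  0.0021] rows 3 [-0.0266 -0.0031  0.0007] turn -0.13 F [-0.66 -0.58 -0.61] w 0.5749330890788193 0.0
box_top 0.93 [ 0.567  -0.1489  0.07  ]
spoon_box 0.82 [ 0.5705 -0.1483  0.    ]
0.91 12390 [0.3502, 0.4671, 0.2775, 0.1746]
[ 0.5734 -0.1571  0.1985] 11.375762815333484 0.34834593883590925
```

View pics/w1o.png

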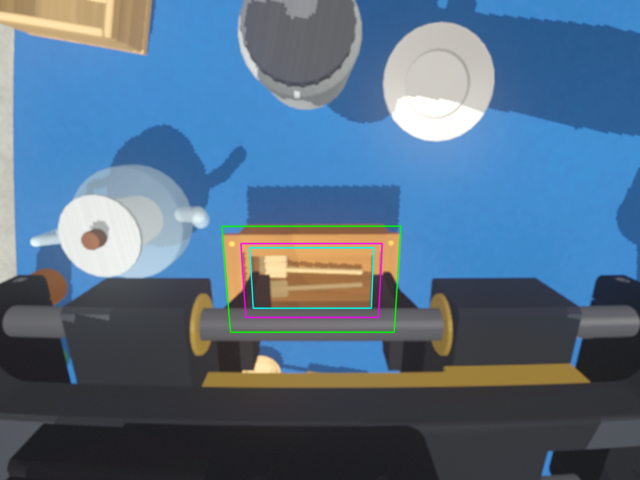

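{"method": "apply_moves", "body": {
  "moves": [
    [[-0.035, 0, 0], 0],
    [[-0.035, 0, 0], 0],
    [[-0.035, 0, 0], 0],
    [[-0.035, 0, 0], 0],
    [[0, 0, 0], 0]
  ]
}}

```text
time_s: 4.63
tcp_pos: [0.5464, -0.0876, 0.2534]
ee_rot: [[0.199, -0.98, 0.001], [-0.98, -0.199, 0.001], [-0.001, -0.001, -1.0]]
wrist_force: [0.4, -0.2, -0.6]
gripper_width: 0.574
gripper_force: 0.0
```

{"method": "apply_moves", "body": {
  "moves": [
    [[0, 0, 0], 0],
    [[0, 0, 0], 0]
  ]
}}

```text
time_s: 4.8
tcp_pos: [0.5477, -0.0914, 0.253]
ee_rot: [[0.196, -0.981, 0.001], [-0.981, -0.196, -0.0], [0.0, -0.001, -1.0]]
wrist_force: [0.5, 0.4, 0.1]
gripper_width: 0.573
gripper_force: 0.0
```

```bash
sed -i 's/w1/w2/g' f2.py; sed -i "s/cv2.imwrite('pics\/w2o.png',im)/cv2.imwrite('pics\/w2o.png',cv2.resize(im[40:280,180:500],(800,600),interpolation=cv2.INTER_CUBIC))/" f2.py; python3 f2.py
```

```text
t 4.8 tcp [ 0.5477 -0.0914  0.253 ] yaw_y -168.73 tilt 0.04 | shift [ 0.0579 -0.0112  0.003 ] rows 2 [ 0.029  -0.0056  0.0015] turn -0.23 F [0.51 0.4  0.1 ] w 0.5733617522254156 0.0
box_top 0.7 [0.5477 0.1137 0.07  ]
spoon_box 0.7 [ 0.568  -0.1562  0.    ]
0.61 23726 [0.3342, 0.1823, 0.3019, 0.2704]
[ 0.5718 -0.149   0.2039] 11.684461957145611 0.015415918363109737
```

View pics/w2o.png

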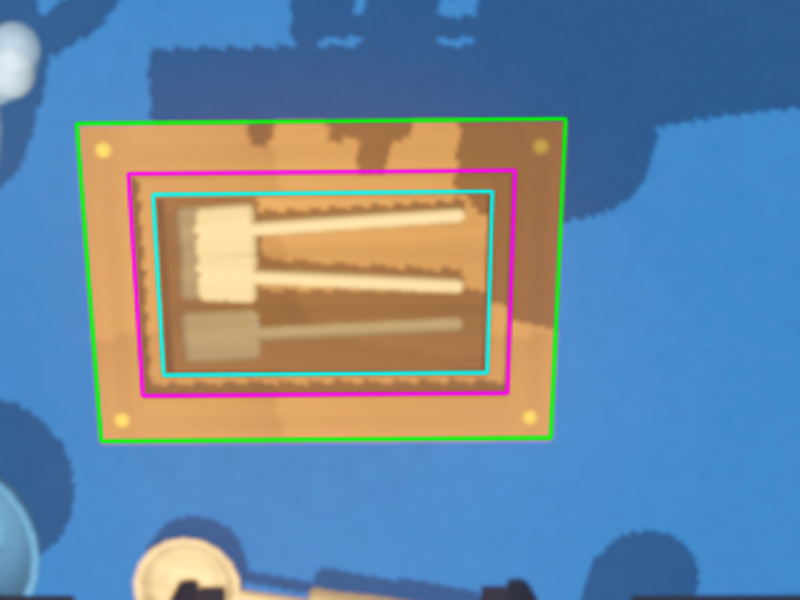

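{"method": "apply_moves", "body": {
  "moves": [
    [[-0.037, -0.004, 0], -0.3],
    [[-0.037, -0.004, 0], -0.3],
    [[-0.037, -0.004, 0], -0.3],
    [[-0.037, -0.004, 0], -0.3],
    [[-0.037, -0.004, 0], -0.3]
  ]
}}

```text
time_s: 5.42
tcp_pos: [0.5292, 0.0953, 0.2525]
ee_rot: [[0.221, -0.975, 0.0], [-0.975, -0.221, -0.0], [0.0, 0.0, -1.0]]
wrist_force: [0.3, -0.4, -0.0]
gripper_width: 0.575
gripper_force: 0.0
```

{"method": "apply_moves", "body": {
  "moves": [
    [[-0.037, -0.004, 0], 0],
    [[-0.035, -0.004, 0], 0],
    [[-0.035, -0.004, 0], 0],
    [[0, 0, 0], 0],
    [[0, 0, 0], 0]
  ]
}}

```text
time_s: 5.83
tcp_pos: [0.5172, 0.2026, 0.252]
ee_rot: [[0.224, -0.975, -0.001], [-0.975, -0.224, -0.001], [0.0, 0.001, -1.0]]
wrist_force: [-0.5, 0.4, -0.4]
gripper_width: 0.573
gripper_force: 0.0
```

{"method": "apply_moves", "body": {
  "moves": [
    [[0, 0, 0], 0],
    [[0, 0, 0], 0]
  ]
}}

```text
time_s: 6.0
tcp_pos: [0.5174, 0.2004, 0.2524]
ee_rot: [[0.221, -0.975, -0.0], [-0.975, -0.221, -0.0], [0.0, 0.0, -1.0]]
wrist_force: [0.5, 0.4, 0.4]
gripper_width: 0.57
gripper_force: 0.0
```

```bash
cat > f3.py <<'E'
from fit import *
from go import go
p=imaging.capture('wrist')
for d in models.place_of(p,"cover_bar")[:1]: b=at_z(p,np.array(d["at"])*[640,480],.033); print("bar",d["confidence"],b.round(4))
m=models.cut_out(p,"cover")[0]; print(m["confidence"],m["region"].sum(),np.round(m["extent"],3))
cv=lambda q:[corners(*q,.140,.08,0,.008),corners(*q,.014,.06,.008,.033)]
q,f=fit([(p,m["region"])],cv,[.545,.142,.22],[.01,.01,.1]);print(q.round(4),np.degrees(q[2]),f)
im=p['frame'].copy()
for L,W,z in((.14,.08,.008),(.014,.06,.033)):
    k=proj(p,corners(*q,L,W,z,z))[::2][[0,1,3,2]]
    cv2.polylines(im,[(k*16).astype(np.int32)],True,(0,255,0),1,cv2.LINE_AA,4)
cv2.imwrite('pics/w3o.png',cv2.resize(im[40:280,180:500],(800,600)))
go(q[0],q[1],.06,np.degrees(q[2])+180)
E
python3 f3.py
```

```text
bar 0.57 [0.5459 0.1401 0.033 ]
0.85 9077 [0.382 0.238 0.201 0.137]
[0.5455 0.1393 0.2213] 12.680835574136958 0.019524182441738036
t 6.15 tcp [0.5174 0.2004 0.2526] yaw_y -167.27 tilt 0.0 | shift [ 0.0657 -0.014   0.1926] rows 6 [ 0.011  -0.0023  0.0321] turn 0.05 F [-0.01  0.38 -0.28] w 0.5766917753905834 0.0
```

View pics/w3o.png

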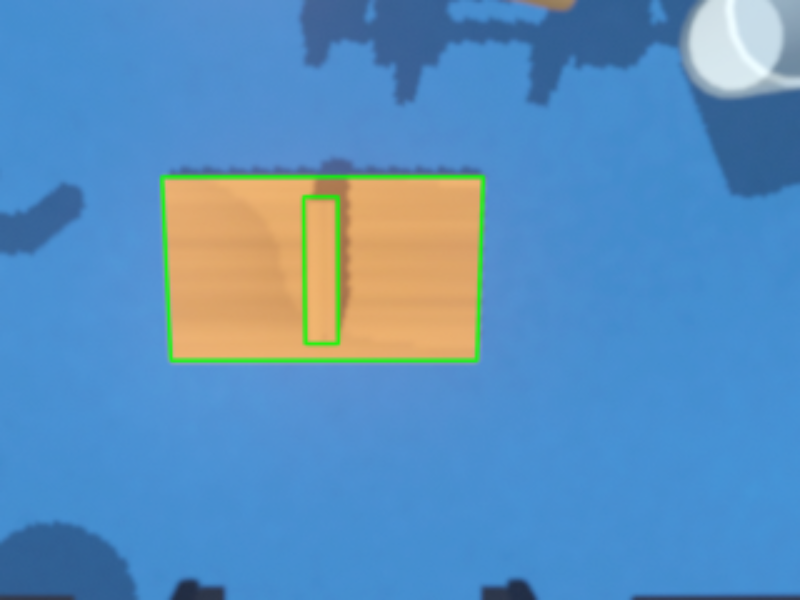

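{"method": "apply_moves", "body": {
  "moves": [
    [[0.0131, -0.0028, 0.025], 0],
    [[0.0131, -0.0028, 0.03], 0],
    [[0.0131, -0.0028, 0.03], 0],
    [[0.0131, -0.0028, 0.03], 0],
    [[0.0131, -0.0028, 0.03], 0]
  ]
}}

```text
time_s: 6.57
tcp_pos: [0.5457, 0.1395, 0.1068]
ee_rot: [[0.221, -0.975, 0.001], [-0.975, -0.221, 0.001], [-0.0, -0.001, -1.0]]
wrist_force: [0.8, 0.3, 0.6]
gripper_width: 0.574
gripper_force: 0.0
```

{"method": "apply_moves", "body": {
  "moves": [
    [[0, 0, 0.025], 0],
    [[0, 0, 0.022], 0],
    [[0, 0, 0], 0],
    [[0, 0, 0], 0],
    [[0, 0, 0], 0]
  ]
}}

```text
time_s: 6.98
tcp_pos: [0.5466, 0.141, 0.062]
ee_rot: [[0.222, -0.975, 0.002], [-0.975, -0.222, 0.001], [-0.0, -0.003, -1.0]]
wrist_force: [-1.1, -0.1, 0.9]
gripper_width: 0.574
gripper_force: 0.0
```

```bash
python3 -c "
from go import *
go(.5455,.1393,.012,192.68)"
```

```text
t 6.9833 tcp [0.5466 0.141  0.062 ] yaw_y -167.15 tilt 0.15 | shift [0.0014 0.0015 0.05  ] rows 2 [0.0007 0.0008 0.025 ] turn 0.17 F [-1.06 -0.05  0.89] w 0.5738524721485238 0.0
```

{"method": "apply_moves", "body": {
  "moves": [
    [[0, 0, 0.02], 0],
    [[0, 0, 0.015], 0],
    [[0, 0, 0.013], 0],
    [[0, 0, 0], 0],
    [[0, 0, 0], 0]
  ]
}}

```text
time_s: 7.4
tcp_pos: [0.5462, 0.1413, 0.0139]
ee_rot: [[0.223, -0.975, 0.002], [-0.975, -0.223, 0.001], [-0.0, -0.002, -1.0]]
wrist_force: [0.4, 0.1, -0.4]
gripper_width: 0.576
gripper_force: 0.0
```

{"method": "apply_moves", "body": {
  "moves": [
    [[0, 0, 0], 0],
    [[0, 0, 0], 0],
    [[0, 0, 0], 0]
  ]
}}

```text
time_s: 7.65
tcp_pos: [0.5461, 0.1413, 0.0139]
ee_rot: [[0.223, -0.975, 0.002], [-0.975, -0.223, 0.001], [-0.001, -0.002, -1.0]]
wrist_force: [0.9, -0.2, -0.1]
gripper_width: 0.573
gripper_force: 0.0
```

```bash
python3 -c "
from go import *
go(.5455,.1393,.012,192.68)"
```

```text
t 7.65 tcp [0.5461 0.1413 0.0139] yaw_y -167.14 tilt 0.15 | shift [0.0018 0.0011 0.0019] rows 1 [0.0018 0.0011 0.0019] turn 0.18 F [ 0.9  -0.18 -0.08] w 0.5725127520300096 0.0
```

{"method": "apply_moves", "body": {
  "moves": [
    [[0.0018, 0, 0.0018], 0.2],
    [[0, 0, 0], 0],
    [[0, 0, 0], 0],
    [[0, 0, 0], 0]
  ]
}}

```text
time_s: 7.98
tcp_pos: [0.5458, 0.139, 0.0108]
ee_rot: [[0.219, -0.976, 0.0], [-0.976, -0.219, -0.0], [0.0, -0.0, -1.0]]
wrist_force: [0.4, -0.3, -0.4]
gripper_width: 0.575
gripper_force: 0.0
```

```bash
python3 -c "
from go import *
go(.5455,.1393,.012,192.68)"
```

```text
t 7.9833 tcp [0.5458 0.139  0.0108] yaw_y -167.36 tilt 0.0 | shift [-0.0004  0.0002 -0.0012] rows 1 [-0.0004  0.0002 -0.0012] turn -0.04 F [ 0.4  -0.33 -0.36] w 0.5752784060782689 0.0
```

{"method": "apply_moves", "body": {
  "moves": [
    [[0, 0, 0], 0],
    [[0, 0, 0], 0],
    [[0, 0, 0], 0],
    [[0, 0, 0], 0],
    [[0, 0, 0], 0]
  ],
  "hand": 0
}}

```text
time_s: 8.4
tcp_pos: [0.5457, 0.1391, 0.0107]
ee_rot: [[0.219, -0.976, -0.0], [-0.976, -0.219, -0.0], [0.0, 0.0, -1.0]]
wrist_force: [-0.2, -0.4, -0.2]
gripper_width: 0.284
gripper_force: 0.0
```

{"method": "apply_moves", "body": {
  "moves": [
    [[0, 0, 0], 0],
    [[0, 0, 0], 0],
    [[0, 0, 0], 0],
    [[0, 0, 0], 0],
    [[0, 0, 0], 0]
  ]
}}

```text
time_s: 8.82
tcp_pos: [0.5457, 0.139, 0.0107]
ee_rot: [[0.219, -0.976, -0.0], [-0.976, -0.219, -0.0], [0.0, 0.0, -1.0]]
wrist_force: [0.1, -0.2, 0.1]
gripper_width: 0.158
gripper_force: 30.0
```

```bash
python3 -c "
from go import *
go(.5455,.1393,.012,192.68)"
```

```text
t 8.8167 tcp [0.5457 0.139  0.0107] yaw_y -167.36 tilt 0.01 | shift [-0.0003  0.0001 -0.0013] rows 1 [-0.0003  0.0001 -0.0013] turn -0.04 F [ 0.07 -0.24  0.14] w 0.15763158821990514 29.99984346795827
```

{"method": "apply_moves", "body": {
  "moves": [
    [[0, 0, -0.01], 0],
    [[0, 0, -0.02], 0],
    [[0, 0, -0.027], 0],
    [[0, 0, -0.027], 0],
    [[0, 0, -0.027], 0]
  ]
}}

```text
time_s: 9.23
tcp_pos: [0.5455, 0.1389, 0.1234]
ee_rot: [[0.219, -0.976, -0.0], [-0.976, -0.219, -0.0], [0.0, 0.0, -1.0]]
wrist_force: [0.1, -1.1, -1.1]
gripper_width: 0.158
gripper_force: 30.0
```

{"method": "apply_moves", "body": {
  "moves": [
    [[0.029, 0.0067, 0], 0.2],
    [[0.029, 0.0067, 0], 0.2],
    [[0.029, 0.0067, 0], 0.2],
    [[0.029, 0.0067, 0], 0.2],
    [[0.029, 0.0067, 0], 0.2]
  ]
}}

```text
time_s: 9.65
tcp_pos: [0.5435, -0.011, 0.1226]
ee_rot: [[0.202, -0.979, 0.001], [-0.979, -0.202, 0.0], [-0.0, -0.001, -1.0]]
wrist_force: [0.6, -0.4, -1.1]
gripper_width: 0.157
gripper_force: 30.0
```

{"method": "apply_moves", "body": {
  "moves": [
    [[0.029, 0.0067, 0], 0],
    [[0.029, 0.0067, 0], 0],
    [[0.029, 0.0067, 0], 0],
    [[0.029, 0.0067, 0], 0],
    [[0.025, 0.006, 0], 0]
  ]
}}

```text
time_s: 10.07
tcp_pos: [0.5397, -0.1562, 0.1224]
ee_rot: [[0.201, -0.98, 0.0], [-0.98, -0.201, -0.0], [0.0, -0.0, -1.0]]
wrist_force: [1.2, 0.1, -0.8]
gripper_width: 0.16
gripper_force: 30.0
```

{"method": "apply_moves", "body": {
  "moves": [
    [[0, 0, 0], 0],
    [[0, 0, 0], 0],
    [[0, 0, 0], 0]
  ]
}}

```text
time_s: 10.32
tcp_pos: [0.5399, -0.1543, 0.1221]
ee_rot: [[0.201, -0.98, 0.0], [-0.98, -0.201, 0.0], [-0.0, -0.0, -1.0]]
wrist_force: [0.8, 0.0, -0.3]
gripper_width: 0.157
gripper_force: 30.0
```

```bash
python3 -c "
from go import *
go(.5426,-.1554,.0807,191.68)"
```

```text
t 10.3167 tcp [ 0.5399 -0.1543  0.1221] yaw_y -168.38 tilt 0.01 | shift [ 0.0016 -0.0024  0.0414] rows 2 [ 0.0008 -0.0012  0.0207] turn -0.06 F [ 0.78  0.01 -0.29] w 0.1566936889000132 29.999828687869012
```

{"method": "apply_moves", "body": {
  "moves": [
    [[0.0016, -0.002, 0.016], 0],
    [[0, 0, 0.01], 0],
    [[0, 0, 0.008], 0],
    [[0, 0, 0], 0],
    [[0, 0, 0], 0]
  ]
}}

```text
time_s: 10.73
tcp_pos: [0.5421, -0.1551, 0.0873]
ee_rot: [[0.203, -0.979, -0.002], [-0.979, -0.203, -0.0], [-0.0, 0.002, -1.0]]
wrist_force: [0.2, -0.6, -0.7]
gripper_width: 0.161
gripper_force: 30.0
```

{"method": "apply_moves", "body": {
  "moves": [
    [[0, 0, 0.002], 0],
    [[0, 0, 0.002], 0],
    [[0, 0, 0], 0],
    [[0, 0, 0], 0]
  ]
}}

```text
time_s: 11.07
tcp_pos: [0.5424, -0.1556, 0.084]
ee_rot: [[0.202, -0.979, 0.0], [-0.979, -0.202, -0.0], [0.0, -0.0, -1.0]]
wrist_force: [-0.3, 1.1, -1.3]
gripper_width: 0.152
gripper_force: 30.0
```

```bash
python3 -c "
from go import *
go(.5426,-.1554,.0807,191.68)
p=imaging.capture('side'); q=(.5426,-.1553,np.radians(11.68))
cv2.imwrite('pics/s1.png',cv2.resize(p['frame'][150:300,280:480],(800,600),interpolation=cv2.INTER_CUBIC))"
```

```text
t 11.0667 tcp [ 0.5424 -0.1556  0.084 ] yaw_y -168.35 tilt 0.02 | shift [-0.0002 -0.0002  0.0033] rows 1 [-0.0002 -0.0002  0.0033] turn -0.03 F [-0.33  1.14 -1.25] w 0.15170724157911702 29.999922341667116
```

View pics/s1.png

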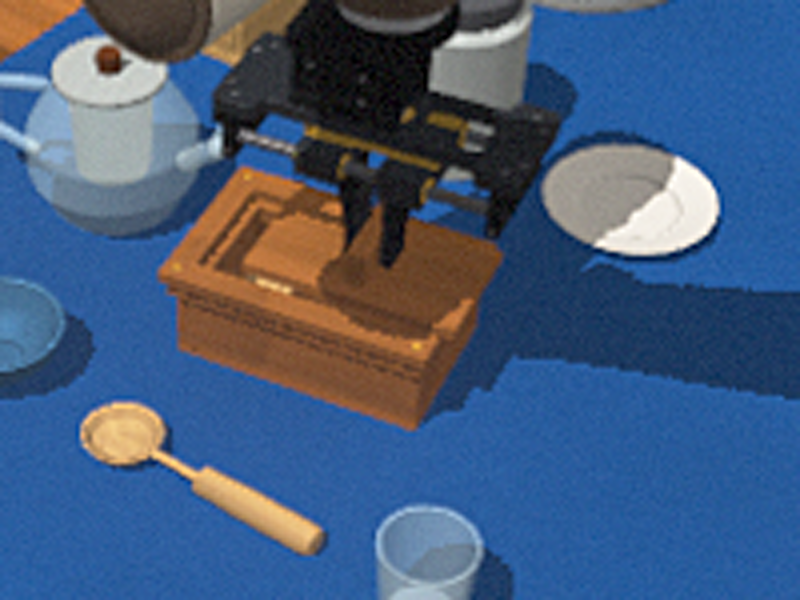

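{"method": "apply_moves", "body": {
  "moves": [
    [[0, 0, 0.0015], 0],
    [[0, 0, 0.001], 0],
    [[0, 0, 0], 0],
    [[0, 0, 0], 0]
  ]
}}

```text
time_s: 11.45
tcp_pos: [0.5423, -0.1557, 0.0812]
ee_rot: [[0.202, -0.979, -0.0], [-0.979, -0.202, -0.0], [-0.0, 0.0, -1.0]]
wrist_force: [-0.3, 0.2, -1.1]
gripper_width: 0.159
gripper_force: 30.0
```

{"method": "apply_moves", "body": {
  "moves": [
    [[0, 0, 0.001], 0],
    [[0, 0, 0], 0],
    [[0, 0, 0], 0],
    [[0, 0, 0], 0]
  ]
}}

```text
time_s: 11.78
tcp_pos: [0.5426, -0.1557, 0.0806]
ee_rot: [[0.202, -0.979, 0.001], [-0.979, -0.202, -0.0], [0.0, -0.0, -1.0]]
wrist_force: [-0.5, 0.6, 2.3]
gripper_width: 0.159
gripper_force: 30.0
```

{"method": "apply_moves", "body": {
  "moves": [
    [[0, 0, 0.001], 0],
    [[0, 0, 0], 0],
    [[0, 0, 0], 0],
    [[0, 0, 0], 0]
  ]
}}

```text
time_s: 12.12
tcp_pos: [0.5427, -0.1557, 0.0803]
ee_rot: [[0.202, -0.979, 0.001], [-0.979, -0.202, -0.001], [0.001, -0.001, -1.0]]
wrist_force: [-0.8, 1.0, 6.6]
gripper_width: 0.159
gripper_force: 30.0
```

{"method": "apply_moves", "body": {
  "moves": [
    [[0, -0.0025, 0], 0],
    [[0, -0.0025, 0], 0],
    [[0, -0.0025, 0], 0],
    [[0, -0.0025, 0], 0],
    [[0, 0, 0], 0]
  ]
}}

```text
time_s: 12.53
tcp_pos: [0.5518, -0.154, 0.0801]
ee_rot: [[0.202, -0.979, -0.002], [-0.979, -0.202, -0.001], [0.001, 0.002, -1.0]]
wrist_force: [-1.4, -0.9, 6.5]
gripper_width: 0.157
gripper_force: 30.1
```

```bash
python3 -c "
from go import *
go(.5720,-.1493,.0727,191.68)"
```

```text
t 12.5333 tcp [ 0.5518 -0.154   0.0801] yaw_y -168.32 tilt 0.11 | shift [-0.0005 -0.0208  0.0073] rows 1 [-0.0005 -0.0208  0.0073] turn -0.0 F [-1.41 -0.95  6.5 ] w 0.1568773534981141 30.09033347479999
```

{"method": "apply_moves", "body": {
  "moves": [
    [[0, -0.0025, 0], 0],
    [[0, -0.0025, 0], 0],
    [[0, -0.0025, 0], 0],
    [[0, -0.0025, 0], 0],
    [[0, 0, 0], 0]
  ]
}}

```text
time_s: 12.95
tcp_pos: [0.5616, -0.152, 0.0799]
ee_rot: [[0.202, -0.979, -0.002], [-0.979, -0.202, -0.001], [0.001, 0.002, -1.0]]
wrist_force: [-1.6, 0.0, 5.2]
gripper_width: 0.157
gripper_force: 30.1
```

{"method": "apply_moves", "body": {
  "moves": [
    [[0, -0.002, 0], 0],
    [[0, -0.002, 0], 0],
    [[0, 0, 0], 0],
    [[0, 0, 0], 0]
  ]
}}

```text
time_s: 13.28
tcp_pos: [0.5653, -0.1512, 0.0799]
ee_rot: [[0.202, -0.979, -0.002], [-0.979, -0.202, -0.001], [0.0, 0.002, -1.0]]
wrist_force: [-2.2, -0.5, 4.5]
gripper_width: 0.158
gripper_force: 30.1
```

```bash
python3 -c "
from go import *
go(.5720,-.1493,.0727,191.68)"
```

```text
t 13.2833 tcp [ 0.5653 -0.1512  0.0799] yaw_y -168.33 tilt 0.11 | shift [-0.0005 -0.0069  0.0072] rows 1 [-0.0005 -0.0069  0.0072] turn -0.01 F [-2.2  -0.54  4.52] w 0.15802533411206693 30.10124271735549
```

{"method": "apply_moves", "body": {
  "moves": [
    [[-0.0005, -0.0015, 0], 0],
    [[0, -0.0015, 0], 0],
    [[0, -0.001, 0], 0],
    [[0, 0, 0], 0]
  ]
}}

```text
time_s: 13.62
tcp_pos: [0.5689, -0.1499, 0.0798]
ee_rot: [[0.202, -0.979, -0.002], [-0.979, -0.202, -0.001], [0.0, 0.002, -1.0]]
wrist_force: [-1.6, -1.1, 6.3]
gripper_width: 0.163
gripper_force: 30.1
```

{"method": "apply_moves", "body": {
  "moves": [
    [[0, -0.001, 0], 0],
    [[0, 0, 0], 0],
    [[0, 0, 0], 0]
  ]
}}

```text
time_s: 13.87
tcp_pos: [0.5706, -0.1492, 0.0788]
ee_rot: [[0.202, -0.979, -0.0], [-0.979, -0.202, 0.0], [-0.0, -0.0, -1.0]]
wrist_force: [0.1, -0.2, -0.9]
gripper_width: 0.16
gripper_force: 30.0
```

{"method": "apply_moves", "body": {
  "moves": [
    [[0, -0.001, 0.0003], 0],
    [[0, 0, 0], 0],
    [[0, 0, 0], 0]
  ]
}}

```text
time_s: 14.12
tcp_pos: [0.5717, -0.149, 0.0786]
ee_rot: [[0.202, -0.979, -0.0], [-0.979, -0.202, 0.0], [-0.0, 0.0, -1.0]]
wrist_force: [0.0, 0.2, -0.6]
gripper_width: 0.157
gripper_force: 30.0
```

{"method": "apply_moves", "body": {
  "moves": [
    [[0, 0, 0.001], 0],
    [[0, 0, 0.001], 0],
    [[0, 0, 0], 0],
    [[0, 0, 0], 0]
  ]
}}

```text
time_s: 14.45
tcp_pos: [0.5716, -0.1491, 0.0768]
ee_rot: [[0.202, -0.979, -0.0], [-0.979, -0.202, 0.0], [-0.0, 0.0, -1.0]]
wrist_force: [-0.2, -0.6, -0.6]
gripper_width: 0.16
gripper_force: 30.0
```

{"method": "apply_moves", "body": {
  "moves": [
    [[0, 0, 0.001], 0],
    [[0, 0, 0.001], 0],
    [[0, 0, 0], 0],
    [[0, 0, 0], 0]
  ]
}}

```text
time_s: 14.78
tcp_pos: [0.5716, -0.1491, 0.0749]
ee_rot: [[0.202, -0.979, -0.0], [-0.979, -0.202, -0.0], [-0.0, 0.0, -1.0]]
wrist_force: [-0.2, -0.4, -1.1]
gripper_width: 0.158
gripper_force: 30.0
```

{"method": "apply_moves", "body": {
  "moves": [
    [[0, 0, 0.001], 0],
    [[0, 0, 0.001], 0],
    [[0, 0, 0], 0],
    [[0, 0, 0], 0]
  ]
}}

```text
time_s: 15.12
tcp_pos: [0.5716, -0.1491, 0.0729]
ee_rot: [[0.202, -0.979, -0.0], [-0.979, -0.202, 0.0], [-0.0, 0.0, -1.0]]
wrist_force: [0.4, 0.3, -1.9]
gripper_width: 0.157
gripper_force: 30.0
```

{"method": "apply_moves", "body": {
  "moves": [
    [[0, 0, 0.0006], 0],
    [[0, 0, 0], 0],
    [[0, 0, 0], 0]
  ]
}}

```text
time_s: 15.37
tcp_pos: [0.5718, -0.1491, 0.0727]
ee_rot: [[0.202, -0.979, 0.0], [-0.979, -0.202, -0.0], [0.0, -0.0, -1.0]]
wrist_force: [-1.6, -0.0, 1.8]
gripper_width: 0.158
gripper_force: 30.0
```

{"method": "apply_moves", "body": {
  "moves": [
    [[0, 0, 0], 0],
    [[0, 0, 0], 0],
    [[0, 0, 0], 0],
    [[0, 0, 0], 0],
    [[0, 0, 0], 0]
  ],
  "hand": 0.045
}}

```text
time_s: 15.78
tcp_pos: [0.5717, -0.1491, 0.0723]
ee_rot: [[0.202, -0.979, -0.0], [-0.979, -0.202, -0.0], [0.0, 0.0, -1.0]]
wrist_force: [0.6, -0.2, -0.8]
gripper_width: 0.445
gripper_force: 0.0
```

{"method": "apply_moves", "body": {
  "moves": [
    [[0, 0, 0], 0],
    [[0, 0, -0.005], 0],
    [[0, 0, -0.01], 0],
    [[0, 0, -0.02], 0],
    [[0, 0, -0.03], 0]
  ]
}}

```text
time_s: 16.2
tcp_pos: [0.57, -0.1489, 0.1364]
ee_rot: [[0.201, -0.979, -0.005], [-0.979, -0.201, 0.0], [-0.002, 0.005, -1.0]]
wrist_force: [0.8, 0.1, 0.5]
gripper_width: 0.515
gripper_force: 0.0
```

{"method": "apply_moves", "body": {
  "moves": [
    [[0, 0, -0.03], 0],
    [[0, 0, -0.03], 0],
    [[-0.03, 0, -0.03], 0],
    [[-0.03, 0, -0.02], 0],
    [[-0.03, 0, 0], 0]
  ]
}}

```text
time_s: 16.62
tcp_pos: [0.5561, -0.0611, 0.2536]
ee_rot: [[0.201, -0.979, 0.012], [-0.98, -0.201, -0.0], [0.002, -0.012, -1.0]]
wrist_force: [1.0, -0.1, 0.1]
gripper_width: 0.517
gripper_force: 0.0
```

{"method": "apply_moves", "body": {
  "moves": [
    [[0, 0, 0], 0],
    [[0, 0, 0], 0]
  ]
}}

```text
time_s: 16.78
tcp_pos: [0.5535, -0.0602, 0.2486]
ee_rot: [[0.204, -0.979, 0.003], [-0.979, -0.204, 0.0], [0.0, -0.003, -1.0]]
wrist_force: [-0.6, 0.3, -0.3]
gripper_width: 0.517
gripper_force: 0.0
```

```bash
python3 -c "
from fit import *
from go import go
go(.55,-.09,.25,191.68)
p=imaging.capture('wrist'); im=p['frame']
for d in models.place_of(p,'cover_bar')[:1]: print(d['confidence'],at_z(p,np.array(d['at'])*[640,480],.095).round(4))
cv2.imwrite('pics/w4.png',cv2.resize(im[40:280,180:500],(800,600),interpolation=cv2.INTER_CUBIC))"
```

```text
t 16.7833 tcp [ 0.5535 -0.0602  0.2486] yaw_y -168.21 tilt 0.15 | shift [ 0.0284  0.0095 -0.0015] rows 1 [ 0.0284  0.0095 -0.0015] turn 0.11 F [-0.61  0.26 -0.29] w 0.5166457593444669 0.0
0.96 [ 0.5733 -0.1468  0.095 ]
```

View pics/w4.png

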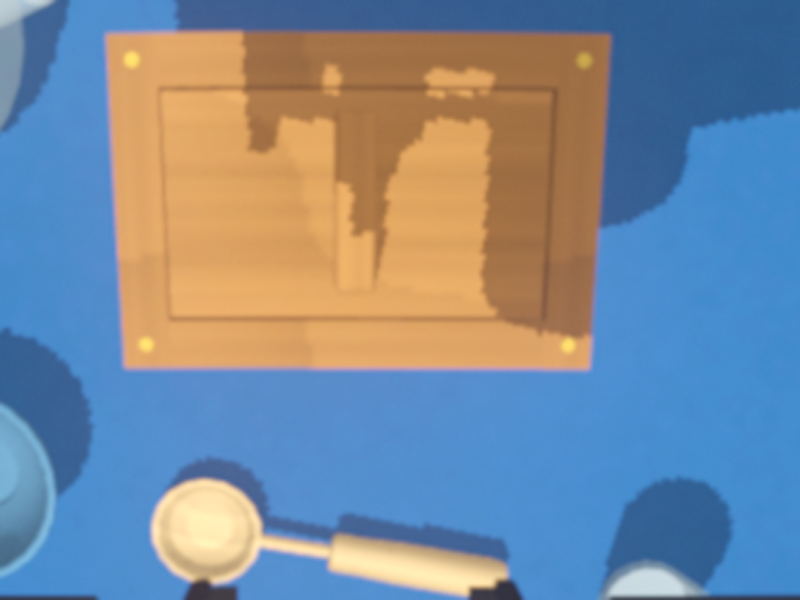

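The cover (crop columns 160–555, rows 88–320) lies flush in the recess with an even thin gap all round, and the gripper is clear of it.

```bash
python3 -c "
from station import r
print(r.finish_job())"
```

```text
the job is handed in; nothing more can be done
None
```

The cover was slid along the frame until it dropped into the recess, lies flush and was let go; the job was handed in at about 17 s, the hand-in gave no verdict, and the highest wrist force reading was about 7 N.

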